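# Pack the rocking hob's short foot

### The arm

A 7-joint arm with a two-finger parallel gripper is mounted at the origin on the work surface. World frame = base frame: x ahead of the robot, y to its left, z up, the work surface at z = 0. Lengths are in mm, angles in rad, forces in N, time in s.
With the tool pointing down it reaches from about 400 to 875 mm from the base axis. Payload 4.4 kg.
Tool frame: the origin (TCP) lies on the centre line of the jaws, within the pads' length; the fingertips stand 8 mm ahead of it and the grasp point (between the pads) lies 11 mm behind it; x points along the fingers, z is the direction in which the jaws open and shut, and the axes are right-handed (so a half turn about x gives the same grasp; the last joint's range is limited). The gripper opens to 85 mm and grips with 20 to 120 N. Pads are 22 mm wide; open, the fingers measure 114 mm over their backs; the gripper's body (76 mm by 85 mm) begins 54 mm behind the grasp point. The pads swing forward as they close: fully open they stand 13 mm farther back than shut.
Start: joints at [1.256, 0.628, 0.038, 1.517, -0.027, 0.996, -0.02], TCP at [160.084, -629.993, 239.313] pointing down, gripper open.
Joint ranges: [-3.06, 3.06], [-0.37, 2.12], [-1.25, 1.32], [0.18, 2.47], [-1.1, 4.24], [0.23, 1.98], [-2.94, 2.94]. Speed limits (rad/s): [2.57, 2.57, 3.14, 3.14, 3.14, 3.14, 3.14].

### API

Orientations are given as [roll, pitch, yaw] about the fixed x, y, z axes, in that order (R = Rz(yaw) Ry(pitch) Rx(roll)).
In Python, from cell import ctrl, get_image, camera_params gives the robot as it stands. The module is installed in compiled form; this text tells all that it offers.
- The arm moves only by the shell command python3 -m handwheel 'ROWS'. ROWS is text: rows parted by semicolons, each of 7 numbers parted by spaces: the opening, from -1 (shut) to 1 (fully open), then the shift along the tool's x, y, z in mm, then the turn, a rotation vector about the tool's x, y, z in rad. In form: grip x y z wx wy wz; .... A call has 1 to 10 rows; each row shifts and turns the pose as measured when the row begins, along the tool's axes as they then stand; what a row does not reach is not made up. A row lasts 1/10 s, in which the tool goes at most 50 mm and 8.59 degrees, less where a joint would pass 70% of its speed; a pose out of reach is approached as far as the arm can. A call with a gripper value outside its range is refused whole. The fingers move at their own pace and stop on an object; the grip force is fixed at half the most. Time passes only in rows, so rows that do not move let the fingers close. It gives the time, the measured TCP pose, the force and the opening at its end, in the units of the state.
- ctrl.read_state(): the state, without advancing time (a new reading comes with each control period).
- get_image(name): name is "scene" or "top" or "wrist"; returns the picture (384x512x3 uint8, blue, green, red); there is no depth.
- camera_params(name): a dict with "fx", "fy", "cx", "cy" (pixels), "k1" (the pictures are not rectified: a ray, as slopes to the right and down, at radius r is drawn at 1 + k1 r^2 times it, then the intrinsics apply), "eye" and "orientation" of the camera in the world. Camera axes: x right, y up, looking along -z (the intrinsics and any distortion apply to the point x, -y, -z); pixel columns grow to the right and rows downward; lengths in mm; the calibration is good to about 2 mm. A picture is of the moment at which its call begins: read the wrist's pose just before it. camera_params takes no time and is no camera call; for the wrist camera it gives the pose at the moment of the call.
- ctrl.finish_job(): hands the job in, once; it reports no verdict.
The state is a dict: "clock": time; "qpos": joint angles; "qd": joint speeds; "tau": joint torques, N m; "eef_pos": TCP position; "tool_rot": TCP orientation; "force": force on the tool from outside, world axes, zero at the start; "torque": the same for the moment, N m; "width": finger opening in mm.
Only numpy, scipy, OpenCV 4.12 (cv2) and the standard library are available. Lean on these libraries where they do the work, as an engineer would, in place of code of your own. Each camera call takes 0.05 s, during which the arm holds its last target.

### The job

The gas hob rocks because its front right foot hangs a few millimetres clear of the counter. Find the gap with the colour-coded packers: slide them flat along the counter under that foot, the tip well past its middle, from the thinnest up, until one binds against the foot, and leave that one there with the foot standing squarely on its tongue. Push gently and never force a packer, do not touch the hob with the gripper, lay the packers that are too thin back flat on the counter well clear of the hob, and leave everything else alone.

Things in the scene. Friction and masses are not known exactly. Their poses are not given: they have to be found in the camera images.
- hob: Two-burner steel table-top gas hob, 1.9 kg, 360 deep x 580 wide x 115 mm high, two black knobs in front. Origin: on the counter right below the axis of its front right foot (front = robot side, right = -y side); x runs from its front to its back, y to its left, z up. The front right corner, lifted with some 7 N at the foot, tips up about the back feet.
- foot_axis (a point): Top of the brass rivet head, 14 mm wide and 36 mm above the counter, on the axis of the front right foot. The foot below: round rubber, 36 mm across, its flat underside 18 mm across, the edge sloping up 2.4 mm between them. It hangs clear of the counter by an unreported gap of 2.3 to 7.7 mm, new at each start. A thinner packer slides under without touching it.
- tray_corner (a point): Top of the front right corner of the hob's base tray, 27 to 37 mm above the counter, reaching 30 mm in front of and to the right of the foot's axis. The body, 83 mm high, starts 34 mm left of the axis. The first packer thicker than the gap drags by about 8 N, and up to 15 N while the foot climbs its tip; one over 2.4 mm thicker is stopped dead.
- packer_4: Loose blue plastic packer, 45 g: flat tongue 4 mm thick, 28 mm wide, lying on the counter. Origin: on the underside below the middle of its finger grip; x points to the tongue's square tip 115 mm ahead (rear end 20 mm behind), z up. The grip, centred on the origin, is an upright block 30 mm long (x), 12 mm thick (y; pinch it so), its top 48 mm above the underside.
- packer_6: Loose green plastic packer, 45 g: flat tongue 6 mm thick, 28 mm wide, lying on the counter. Origin: on the underside below the middle of its finger grip; x points to the tongue's square tip 115 mm ahead (rear end 20 mm behind), z up. The grip, centred on the origin, is an upright block 30 mm long (x), 12 mm thick (y; pinch it so), its top 48 mm above the underside.
- packer_8: Loose yellow plastic packer, 45 g: flat tongue 8 mm thick, 28 mm wide, lying on the counter. Origin: on the underside below the middle of its finger grip; x points to the tongue's square tip 115 mm ahead (rear end 20 mm behind), z up. The grip, centred on the origin, is an upright block 30 mm long (x), 12 mm thick (y; pinch it so), its top 48 mm above the underside.
- packer_10: Loose orange plastic packer, 45 g: flat tongue 10 mm thick, 28 mm wide, lying on the counter. Origin: on the underside below the middle of its finger grip; x points to the tongue's square tip 115 mm ahead (rear end 20 mm behind), z up. The grip, centred on the origin, is an upright block 30 mm long (x), 12 mm thick (y; pinch it so), its top 48 mm above the underside.
- moka_pot: Round smooth aluminium moka pot with black handle, 88 mm across, 168 mm tall; origin at the centre of its underside. Leave alone.
- espresso_cup: Red espresso cup with a handle, 64 mm across, 58 mm tall; origin at the centre of its underside. Leave alone.
- sugar_tin: Stainless steel sugar tin with a hinged lid, 100 x 100 mm, about 90 mm tall, lid knob above; stands firm; origin at the centre of its underside. Leave alone.
- spoon_rest: Wooden spoon rest 200 x 85 x 18 mm with a wooden spoon lying in it that sticks out 55 mm at one end; origin at the centre of its underside, x along its length. Leave alone.
- glass_jar: Glass jar with wooden cap, 90 mm across, 150 mm tall; origin at the centre of its underside. Leave alone.
- pepper_mill: Dark wooden pepper mill, 56 mm across, 170 mm tall; origin at the centre of its underside. Leave alone.
Things that resemble listed ones, but are neither listed nor needed, are in the scene too. Several things look just like the packer_10: the one meant starts farthest to the robot's right.

How it is judged (in metres and radians):
On the way, in this order (a step that is already met when the one before it is completed fails the run):
1. the thinnest packer (blue, 4 mm) is tried: flat on the counter, its tongue reaches at least 8 mm past the axis of the short foot, which is over it within 9 mm of its middle line (x of hob in the frame of packer_4 between 0.03 and 0.107 m and y of hob in the frame of packer_4 between -0.009 and 0.009 m and height (world z) of packer_4 below 0.006 m), for 0.1 s.
2. the blue packer binds and is left there, released, with the foot standing on it; or else the next one (green, 6 mm) is tried in the same way (((x of hob in the frame of packer_4 between 0.08 and 0.107 m and y of hob in the frame of packer_4 between -0.009 and 0.009 m and height (world z) of packer_4 below 0.006 m and contact force between packer_4 and hob above 2 N and contact force between packer_4 and the fingers below 0.1 N and angle between packer_4's own z axis and vertical below 0.05 rad) or (x of hob in the frame of packer_6 between 0.03 and 0.107 m and y of hob in the frame of packer_6 between -0.009 and 0.009 m and height (world z) of packer_6 below 0.006 m))), for 0.1 s.
At the end, for the whole second after the job is handed in: The first packer that binds (blue, green or yellow) lies flat under the foot, released and still, its tip 8 to 35 mm past the foot's axis, middle line within 9 mm of it, the foot pressing over 2 N; the other three lie flat and still on the counter, off the hob, origins over 120 mm from the axis (((x of hob in the frame of packer_4 between 0.08 and 0.107 m and y of hob in the frame of packer_4 between -0.009 and 0.009 m and height (world z) of packer_4 below 0.006 m and contact force between packer_4 and hob above 2 N and contact force between packer_4 and the fingers below 0.1 N and angle between packer_4's own z axis and vertical below 0.05 rad and linear speed of each of packer_4, packer_6, packer_8, packer_10 below 0.02 m/s and horizontal distance between each of packer_6, packer_8, packer_10 and hob above 0.12 m and contact force between each of packer_6, packer_8, packer_10 and hob below 0.1 N and angle between each of packer_6, packer_8, packer_10's own z axis and vertical below 0.1 rad and height (world z) of each of packer_6, packer_8, packer_10 below 0.005 m) or (x of hob in the frame of packer_6 between 0.08 and 0.107 m and y of hob in the frame of packer_6 between -0.009 and 0.009 m and height (world z) of packer_6 below 0.006 m and contact force between packer_6 and hob above 2 N and contact force between packer_6 and the fingers below 0.1 N and angle between packer_6's own z axis and vertical below 0.05 rad and linear speed of each of packer_6, packer_4, packer_8, packer_10 below 0.02 m/s and horizontal distance between each of packer_4, packer_8, packer_10 and hob above 0.12 m and contact force between each of packer_4, packer_8, packer_10 and hob below 0.1 N and angle between each of packer_4, packer_8, packer_10's own z axis and vertical below 0.1 rad and height (world z) of each of packer_4, packer_8, packer_10 below 0.005 m) or (x of hob in the frame of packer_8 between 0.08 and 0.107 m and y of hob in the frame of packer_8 between -0.009 and 0.009 m and height (world z) of packer_8 below 0.006 m and contact force between packer_8 and hob above 2 N and contact force between packer_8 and the fingers below 0.1 N and angle between packer_8's own z axis and vertical below 0.05 rad and linear speed of each of packer_8, packer_4, packer_6, packer_10 below 0.02 m/s and horizontal distance between each of packer_4, packer_6, packer_10 and hob above 0.12 m and contact force between each of packer_4, packer_6, packer_10 and hob below 0.1 N and angle between each of packer_4, packer_6, packer_10's own z axis and vertical below 0.1 rad and height (world z) of each of packer_4, packer_6, packer_10 below 0.005 m))); the robot touches nothing.
It fails at once if a packer is forced: it presses on the hob with more than 20 N (contact force between any of packer_4, packer_6, packer_8, packer_10 and hob above 20 N).
It fails at once if the gripper or arm touches the hob with more than 2 N (contact force between any of the fingers, the arm and hob above 2 N).
It fails at once if the moka pot, cup, spoon rest, jar or pepper mill is moved by more than 15 mm, or the sugar tin is pushed with more than 5 N (distance of any of moka_pot, espresso_cup, spoon_rest, glass_jar, pepper_mill from where it was at the start of the episode above 0.015 m or contact force between any of the arm, the fingers and sugar_tin above 5 N).
It also fails if it takes over 72 s, if anything falls off the work surface, if the arm or the gripper's body presses on something with over 40 N, if the wrist force passes 120 N, or if a joint passes its speed limit or range.

## Working session

There is one attempt and no reset: what is moved stays moved. The work goes in short steps, Python scripts to look and compute and a shell command to move; the robot and the scene stay as the last step left them, time stands still between calls to the robot, and variables do not carry over. Pictures are saved under pics/ and viewed, and the job is handed in when it is done.

```bash
mkdir -p pics; python3 - <<'E'
from cell import ctrl,get_image,camera_params
import cv2
print(ctrl.read_state())
for n in("scene","top","wrist"):
    print(n,camera_params(n)); cv2.imwrite(f"pics/{n}0.png",get_image(n))
E
```

```text
{'clock': 0.0, 'qpos': array([ 1.25622569,  0.62933637,  0.03845099,  1.51838146, -0.0270015 ,
        0.99629093, -0.02000939]), 'qd': array([ 3.36430944e-05, -3.65029707e-04, -1.03857947e-03, -2.38149020e-03,
       -6.12917568e-05,  5.94766998e-04, -5.94642378e-04]), 'tau': array([ 4.69929109e-04, -5.63398576e+01,  1.22669064e+00, -1.93443096e+01,
        1.11349707e-02,  1.07068048e-02,  1.25621216e-05]), 'eef_pos': array([ 159.91034803, -629.38930561,  238.39125664]), 'tool_rot': array([-3.12636385,  1.56889848,  1.83477795]), 'force': array([0.0651849 , 0.74231931, 0.08276725]), 'torque': array([ 0.00824523, -0.03732147,  0.04286145]), 'width': 85.45083309452272}
scene {'fx': 397.70598935595984, 'fy': 397.70598935595984, 'cx': 256.48800931671536, 'cy': 185.7059430087364, 'k1': -0.11948121132148834, 'eye': array([1008.82677132, -810.14450277,  821.54182574]), 'orientation': array([ 0.81711923, -0.00361516,  0.62488646])}
top {'fx': 477.61384557656845, 'fy': 477.61384557656845, 'cx': 254.2634640648607, 'cy': 186.89884846850478, 'k1': -0.12475114851794811, 'eye': array([ 418.7759964 , -168.12743395, 1220.23954248]), 'orientation': array([ 0.10911793, -0.00325167, -1.54790258])}
wrist {'fx': 307.5483595964328, 'fy': 307.5483595964328, 'cx': 258.9477530747022, 'cy': 192.56084997350393, 'k1': -0.061922484026399695, 'eye': array([ 231.79810581, -611.82894515,  374.46216139]), 'orientation': array([-0.29512862,  0.00186569, -1.32138325])}
```

View pics/scene0.png

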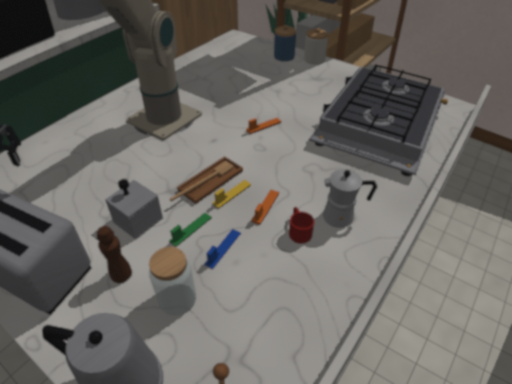

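View pics/top0.png

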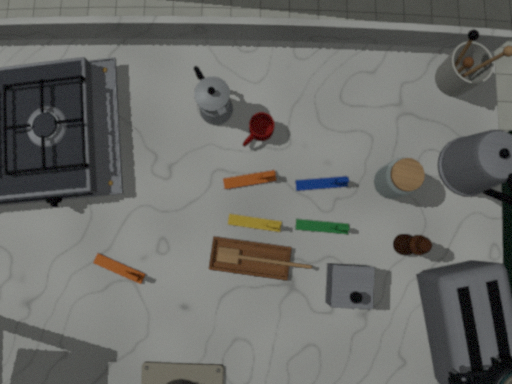

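View pics/wrist0.png

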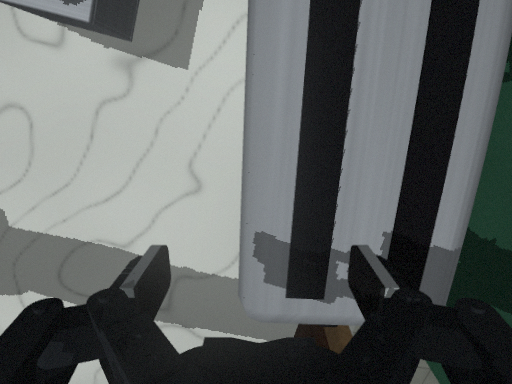

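```bash
cat > h.py <<'E'
import numpy as np, cv2
from scipy.spatial.transform import Rotation as R
def ray(p,u,v):
    K=np.array([[p['fx'],0,p['cx']],[0,p['fy'],p['cy']],[0,0,1]])
    q=cv2.undistortPoints(np.array([[[u,v]]],float),K,np.array([p['k1'],0,0,0]))[0,0]
    # model: drawn = ray*(1+k1 r^2), r of the ideal ray -> same as cv2
    d=R.from_euler('xyz',p['orientation']).apply([q[0],-q[1],-1]); return np.array(p['eye']),d
def px(p,u,v,z):
    e,d=ray(p,u,v); return e+d*(z-e[2])/d[2]
def proj(p,X):
    c=R.from_euler('xyz',p['orientation']).inv().apply(np.array(X)-p['eye'])
    a,b=c[0]/-c[2],-c[1]/-c[2]; s=1+p['k1']*(a*a+b*b)
    return p['fx']*a*s+p['cx'],p['fy']*b*s+p['cy']
E
python3 - <<'E'
import cv2,numpy as np
t=cv2.imread('pics/top0.png')
cv2.imwrite('pics/c1.png',cv2.resize(t[40:210,50:150],None,fx=3.5,fy=3.5,interpolation=cv2.INTER_CUBIC))
cv2.imwrite('pics/c2.png',cv2.resize(t[160:260,210:370],None,fx=5,fy=5,interpolation=cv2.INTER_CUBIC))
E
```

```text
(no output)
```

View pics/c1.png

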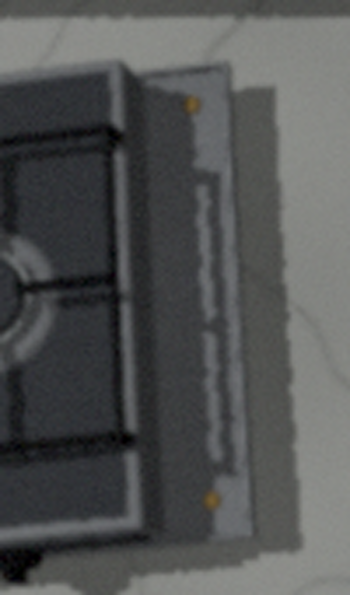

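View pics/c2.png

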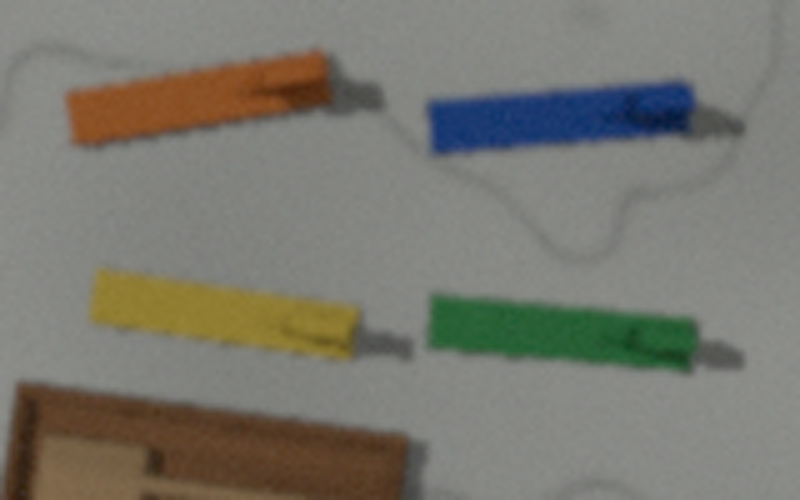

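```bash
python3 - <<'E'
from h import *
from cell import camera_params
p=camera_params('top')
A=px(p,110.3,182.9,36);B=px(p,104.9,69.7,36)
print('rivet',A,B,'yaw',np.degrees(np.arctan2(*(B-A)[1::-1])))
g=lambda a,b:(210+a/5,160+b/5)
# tip corners (z=t), long-edge far points
D={'blue':(4,(430,102),(433,153),(630,88),(620,141)),'green':(6,(431,294),(430,348),(620,310),(620,364)),
'yellow':(8,(98,269),(91,322),(300,298),(280,347)),'orange':(10,(67,93),(75,145),(250,65),(260,114))}
for n,(t,a,b,c,d) in D.items():
    P=[px(p,*g(*q),t) for q in(a,b,c,d)]
    tip=(P[0]+P[1])/2
    e1=P[0]-P[2];e2=P[1]-P[3]
    y1,y2=np.arctan2(e1[1],e1[0]),np.arctan2(e2[1],e2[0]); y=(y1+y2)/2
    print(n,'w',np.linalg.norm(P[0]-P[1]).round(1),'tip',tip.round(1),'yaw',np.degrees([y1,y2]).round(1),'org',(tip-115*np.array([np.cos(y),np.sin(y),0])).round(1))
for n,(u,v,z) in dict(cup=(262,126,58),moka=(212,92,168),jar=(407,174,150),tin=(352,286,90),restL=(210,238,18),mill=(403,244,170)).items(): print(n,px(p,u,v,z).round(0))
E
```

```text
rivet [550.27090444 194.41585413  36.        ] [847.79889425 228.64333519  36.        ] yaw 6.562431911759012
blue w 26.4 tip [ 558.2 -276.8    4. ] yaw [95.4 95. ] org [ 568.6 -391.3    4. ]
green w 27.4 tip [ 459.  -277.5    6. ] yaw [86.4 86.4] org [ 451.7 -392.3    6. ]
yellow w 27.1 tip [ 468.  -106.6    8. ] yaw [83.2 83.8] org [ 455.  -220.8    8. ]
orange w 27.1 tip [557.6 -92.1  10. ] yaw [100.1 100.9] org [ 578.6 -205.2   10. ]
cup [ 699. -185.   58.]
moka [749. -68. 168.]
jar [ 574. -518.  150.]
tin [ 313. -404.   90.]
restL [419. -61.  18.]
mill [ 414. -501.  170.]
```

```bash
cat > g.py <<'E'
# usage: g.py x y z yawdeg  -> tool-frame rotation & shift (after rotation) needed
import sys
from h import *
from cell import ctrl
def go(x,y,z,yaw):
    s=ctrl.read_state(); M=R.from_euler('xyz',s['tool_rot']).as_matrix(); p=s['eef_pos']
    a=np.radians(yaw); best=None
    for sg in(1,-1):
        zt=sg*np.array([-np.sin(a),np.cos(a),0]); xt=np.array([0,0,-1.]); T=np.column_stack([xt,np.cross(zt,xt),zt])
        rv=R.from_matrix(M.T@T).as_rotvec()
        if best is None or np.linalg.norm(rv)<np.linalg.norm(best[0]): best=(rv,T)
    rv,T=best; d=np.array([x,y,z])-p
    print('t',round(s['clock'],2),'p',p.round(1),'w',round(s['width'],1),'F',s['force'].round(1),'q',s['qpos'].round(2))
    print('rotvec',rv.round(3),'deg',np.degrees(np.linalg.norm(rv)).round(2),'| shift NOW',(M.T@d).round(1),'| shift AFTER rot',(T.T@d).round(1))
    print('tool axes(cols)\n',M.round(2))
if __name__=='__main__': go(*map(float,sys.argv[1:5]))
E
python3 g.py 568.6 -391.3 120 95.2
```

```text
t 0.15 p [ 160.  -629.5  238.6] w 85.4 F [-1.  -0.3 -0.2] q [ 1.26  0.63  0.04  1.52 -0.03  1.   -0.02]
rotvec [-1.413e+00 -1.000e-03 -1.000e-03] deg 80.94 | shift NOW [ 118.8  454.7 -130.1] | shift AFTER rot [118.6 200.2 428.5]
tool axes(cols)
 [[-0.    0.97  0.25]
 [ 0.    0.25 -0.97]
 [-1.    0.   -0.  ]]
```

```bash
python3 -m handwheel '1 0 0 0 -0.145 0 0;1 0 0 0 -0.145 0 0;1 0 0 0 -0.145 0 0;1 0 0 0 -0.145 0 0;1 0 0 0 -0.145 0 0;1 0 0 0 -0.145 0 0;1 0 0 0 -0.145 0 0;1 0 0 0 -0.145 0 0;1 0 0 0 -0.145 0 0;1 0 0 0 -0.145 0 0' ; python3 g.py 568.6 -391.3 120 95.2
```

```text
clock: 1.15
eef_pos: [158.9, -626.9, 234.5]
tool_rot: [1.824, 1.561, 2.001]
force: [-0.2, 0.6, 0.3]
width: 85.1
t 1.15 p [ 158.9 -626.9  234.5] w 85.1 F [-0.2  0.6  0.3] q [ 1.49  0.65 -0.37  1.51  0.26  1.03  1.23]
rotvec [ 0.086 -0.003 -0.009] deg 4.97 | shift NOW [114.9 158.7 445.1] | shift AFTER rot [114.5 197.5 429.4]
tool axes(cols)
 [[-0.   -0.18  0.98]
 [ 0.01  0.98  0.18]
 [-1.    0.01 -0.  ]]
```

```bash
python3 -m handwheel '1 0 0 0 0.086 0 0;1 0 18 44 0 0 0;1 0 18 45 0 0 0;1 0 20 44 0 0 0;1 0 20 44 0 0 0;1 0 20 44 0 0 0;1 0 20 44 0 0 0;1 0 20 44 0 0 0;1 0 20 44 0 0 0;1 0 20 44 0 0 0' ; python3 g.py 568.6 -391.3 120 95.2
```

```text
clock: 2.15
eef_pos: [539.5, -419.0, 227.8]
tool_rot: [2.487, 1.553, 2.555]
force: [0.9, -0.3, 0.3]
width: 85.0
t 2.15 p [ 539.5 -419.   227.8] w 85.0 F [ 0.9 -0.3  0.3] q [ 0.8   0.72 -0.33  1.4   0.24  1.08  0.5 ]
rotvec [-0.022 -0.014 -0.011] deg 1.62 | shift NOW [107.7  24.5  32.4] | shift AFTER rot [107.8  25.   31.4]
tool axes(cols)
 [[-0.01 -0.07  1.  ]
 [ 0.01  1.    0.07]
 [-1.    0.01 -0.01]]
```

```bash
python3 -m handwheel '1 35 13 16 -0.02 -0.014 -0.011;1 35 12 15 0 0 0;1 35 0 0 0 0 0;1 0 0 0 0 0 0' ; python3 - <<'E'
from h import *
from cell import *
import g
p=camera_params('wrist');im=get_image('wrist');cv2.imwrite('pics/w1.png',im)
g.go(568.6,-391.3,60,95.2); print(p['eye'],p['orientation'])
o=np.array([568.6,-391.3]);a=np.radians(95.2);d=np.array([np.cos(a),np.sin(a)]);n=np.array([-d[1],d[0]])
for x,y,z in[(115,14,4),(115,-14,4),(15,6,48),(15,-6,48),(-15,6,48),(-15,-6,48)]:
    print((x,y,z),np.round(proj(p,[*(o+x*d+y*n),z]),1))
E
```

```text
clock: 2.55
eef_pos: [580.2, -380.1, 119.9]
tool_rot: [0.263, 1.561, 0.367]
force: [-1.8, -1.1, -0.5]
width: 85.4
t 2.6 p [ 582.5 -380.4  123. ] w 85.6 F [-0.1 -0.1  1.8] q [ 0.71  0.83 -0.31  1.48  0.29  0.86  0.42]
rotvec [ 0.013  0.014 -0.001] deg 1.1 | shift NOW [ 62.7  -9.4 -15.8] | shift AFTER rot [ 63.   -9.6 -14.8]
tool axes(cols)
 [[ 0.01 -0.1   0.99]
 [ 0.    0.99  0.1 ]
 [-1.    0.    0.01]]
[ 571.7977112  -307.62995128  256.08648384] [-0.29072464 -0.00719906  0.1042645 ]
(115, 14, 4) [224.7  57.6]
(115, -14, 4) [261.4  58.1]
(15, 6, 48) [232.  200.1]
(15, -6, 48) [248.9 200.3]
(-15, 6, 48) [232.5 238.6]
(-15, -6, 48) [248.7 238.8]
```

View pics/w1.png

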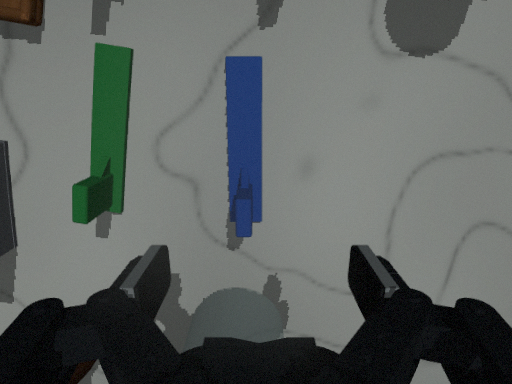

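```bash
python3 -m handwheel '1 30 -9 -13 0.013 0.014 0;1 25 0 0 0 0 0;1 0 0 0 0 0 0' ; python3 g.py 570 -391.3 24 95.5
```

```text
clock: 2.9
eef_pos: [574.1, -394.8, 73.5]
tool_rot: [-0.65, 1.561, -0.562]
force: [-0.6, 1.0, -0.1]
width: 85.3
t 2.9 p [ 574.1 -394.8   73.5] w 85.3 F [-0.6  1.  -0.1] q [ 0.72  0.89 -0.28  1.5   0.31  0.78  0.4 ]
rotvec [-0.008  0.008  0.006] deg 0.74 | shift NOW [49.4  4.1 -4.1] | shift AFTER rot [49.5  3.8 -3.7]
tool axes(cols)
 [[ 0.01 -0.09  1.  ]
 [-0.01  1.    0.09]
 [-1.   -0.01  0.01]]
```

```bash
python3 -m handwheel '1 20 4 -4 -0.008 0.008 0.006;1 20 0 0 0 0 0;1 8 0 0 0 0 0;1 0 0 0 0 0 0' ; python3 g.py 570 -391.3 24 95.5
```

```text
clock: 3.3
eef_pos: [572.7, -395.7, 31.3]
tool_rot: [-0.754, 1.56, -0.661]
force: [0.0, 0.8, -0.6]
width: 85.4
t 3.3 p [ 572.7 -395.7   31.3] w 85.4 F [ 0.   0.8 -0.6] q [ 0.71  0.95 -0.26  1.52  0.33  0.71  0.39]
rotvec [-0.003  0.008  0.007] deg 0.62 | shift NOW [ 7.2  4.7 -2.3] | shift AFTER rot [ 7.3  4.7 -2.3]
tool axes(cols)
 [[ 0.01 -0.09  1.  ]
 [-0.01  1.    0.09]
 [-1.   -0.01  0.01]]
```

```bash
python3 -m handwheel '1 7 7 -3 -0.003 0.01 0.008;1 0 2 0 0 0 0;-1 0 0 0 0 0 0;-1 0 0 0 0 0 0;-1 0 0 0 0 0 0;-1 0 0 0 0 0 0;-1 0 0 0 0 0 0;-1 0 0 0 0 0 0' ; python3 g.py 570 -391.3 24 95.5
```

```text
clock: 4.1
eef_pos: [571.0, -387.4, 28.1]
tool_rot: [-0.871, 1.568, -0.774]
force: [-0.2, -0.1, 0.0]
width: 11.3
t 4.1 p [ 571.  -387.4   28.1] w 11.3 F [-0.2 -0.1  0. ] q [ 0.7   0.95 -0.26  1.53  0.33  0.71  0.39]
rotvec [0.001 0.002 0.002] deg 0.16 | shift NOW [ 4.1 -3.7 -1.4] | shift AFTER rot [ 4.1 -3.7 -1.4]
tool axes(cols)
 [[ 0.  -0.1  1. ]
 [-0.   1.   0.1]
 [-1.  -0.   0. ]]
```

```bash
python3 -m handwheel '-1 -35 0 0 0 0 0;-1 -35 0 0 0 0 0;-1 -10 0 0 0 0 0;-1 0 0 0 0 0 0' ; python3 g.py 568.8 34 100 96.6; python3 - <<'E'
from h import *
from cell import *
p=camera_params('wrist');cv2.imwrite('pics/w2.png',get_image('wrist'))
s=ctrl.read_state();M=R.from_euler('xyz',s['tool_rot']).as_matrix();P=s['eef_pos']
for off in(0,-4,-8):
  for x,y,z in[(115,14,-24),(115,-14,-24)]: # rel to TCP: along tool y, z axes
    print(off,np.round(proj(p,P+M@np.array([-z,x+off,-y])),1))
E
```

```text
clock: 4.5
eef_pos: [569.4, -386.7, 108.0]
tool_rot: [2.811, 1.569, 2.908]
force: [-0.6, -0.5, -1.2]
width: 11.3
t 4.5 p [ 569.4 -386.7  108. ] w 11.3 F [-0.6 -0.5 -1.2] q [ 0.72  0.84 -0.3   1.5   0.3   0.85  0.41]
rotvec [-0.019 -0.002 -0.001] deg 1.08 | shift NOW [  8.2 418.8  40. ] | shift AFTER rot [  8.  418.   47.8]
tool axes(cols)
 [[-0.  -0.1  1. ]
 [ 0.   1.   0.1]
 [-1.   0.  -0. ]]
0 [228.7   9.2]
0 [288.1   9.2]
-4 [228.9  18.3]
-4 [287.9  18.3]
-8 [229.   27.3]
-8 [287.7  27.3]
```

View pics/w2.png

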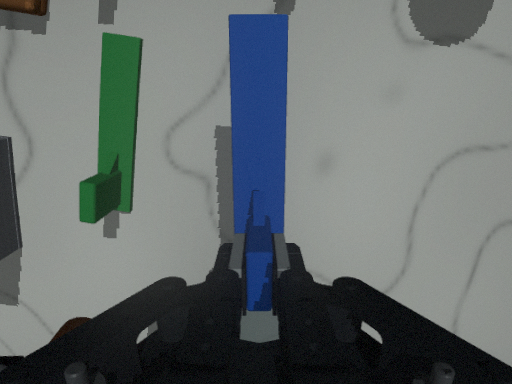

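```bash
python3 -m handwheel '-1 0 20 3 -0.02 0 0;-1 0 45 5 0 0 0;-1 0 45 5 0 0 0;-1 0 45 5 0 0 0;-1 0 45 5 0 0 0;-1 0 45 5 0 0 0;-1 0 45 5 0 0 0;-1 0 45 5 0 0 0;-1 0 20 2 0 0 0;-1 0 0 0 0 0 0' ; python3 g.py 568.8 34 100 96.6
```

```text
clock: 5.55
eef_pos: [558.5, -17.9, 89.9]
tool_rot: [2.841, 1.545, 2.953]
force: [0.6, -0.3, -1.0]
width: 11.3
t 5.55 p [558.5 -17.9  89.9] w 11.3 F [ 0.6 -0.3 -1. ] q [ 0.13  0.73 -0.23  1.87  0.26  0.6  -0.15]
rotvec [-0.003 -0.025 -0.008] deg 1.49 | shift NOW [-10.1  50.5  15.8] | shift AFTER rot [-10.1  50.3  16.2]
tool axes(cols)
 [[-0.03 -0.11  0.99]
 [ 0.    0.99  0.11]
 [-1.    0.01 -0.02]]
```

```bash
python3 -m handwheel '-1 0 30 8 -0.003 -0.025 -0.008;-1 0 18 8 0 0 0;-1 0 0 0 0 0 0' ; python3 g.py 568.8 34 30 96.6; python3 - <<'E'
from h import *
from cell import *
p=camera_params('wrist');cv2.imwrite('pics/w3.png',get_image('wrist'));cv2.imwrite('pics/t3.png',get_image('top'))
print(np.round(proj(p,[550.3,194.4,36]),1))
E
```

```text
clock: 5.85
eef_pos: [567.2, 28.8, 86.0]
tool_rot: [-2.606, 1.565, -2.494]
force: [-0.3, -0.3, -0.4]
width: 11.1
t 5.85 p [567.2  28.8  86. ] w 11.1 F [-0.3 -0.3 -0.4] q [ 0.03  0.73 -0.21  1.87  0.27  0.57 -0.24]
rotvec [-0.003 -0.005  0.003] deg 0.39 | shift NOW [56.   5.1  2.5] | shift AFTER rot [56.   4.9  2.2]
tool axes(cols)
 [[-0.   -0.11  0.99]
 [-0.    0.99  0.11]
 [-1.   -0.   -0.01]]
[262.8 -83.1]
```

View pics/w3.png

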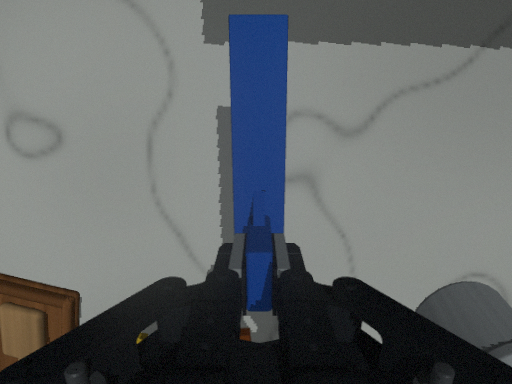

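```bash
python3 - <<'E'
from h import *
from cell import *
p=camera_params('scene');im=get_image('scene')
print(np.round(proj(p,[550.3,194.4,36]),1), np.round(proj(p,[847.8,228.6,36]),1))
cv2.imwrite('pics/s3.png',cv2.resize(im[100:190,290:430],None,fx=5,fy=5,interpolation=cv2.INTER_CUBIC))
t=cv2.imread('pics/t3.png');cv2.imwrite('pics/t3c.png',cv2.resize(t[150:230,80:220],None,fx=5,fy=5,interpolation=cv2.INTER_CUBIC))
E
```

```text
[320.  135.7] [408.  164.3]
```

View pics/s3.png

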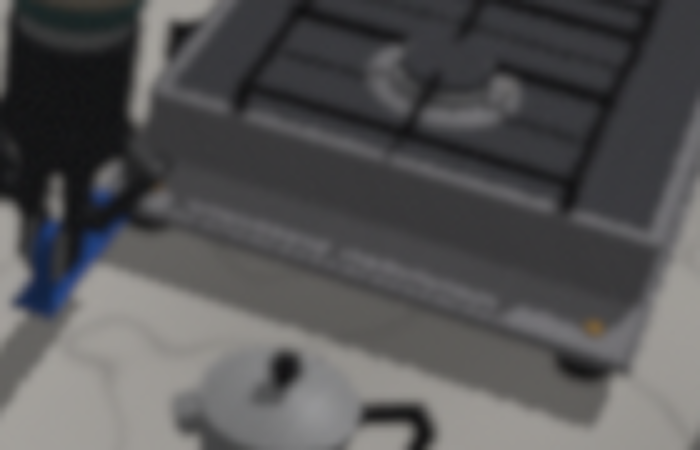

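View pics/t3c.png

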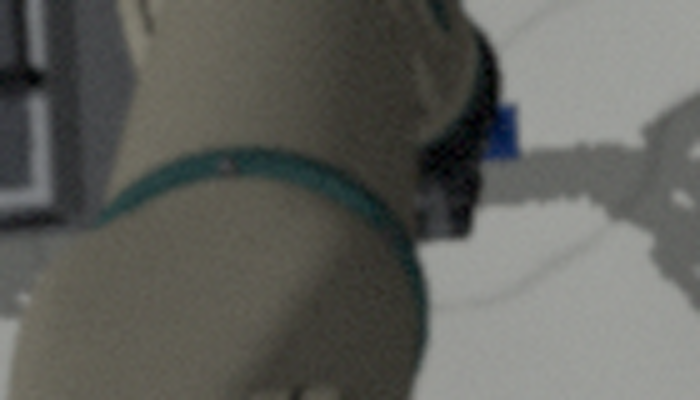

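```bash
python3 - <<'E'
from h import *
from cell import *
p=camera_params('scene');im=cv2.imread('pics/scene0.png')
cv2.imwrite('pics/s0a.png',cv2.resize(im[115:155,300:350],None,fx=10,fy=10,interpolation=cv2.INTER_CUBIC))
cv2.imwrite('pics/s0b.png',cv2.resize(im[180:280,160:290],None,fx=6,fy=6,interpolation=cv2.INTER_CUBIC))
for n,o,a,t in(('blue',(569.5,-391.3),95.5,4),('green',(451.7,-392.3),86.4,6),('orange',(578.6,-205.2),100.5,10)):
    a=np.radians(a);d=np.array([np.cos(a),np.sin(a)]);m=np.array([-d[1],d[0]])
    for y in(14,-14):
        u=proj(p,[*(np.array(o)+115*d+y*m),t]); print(n,y,np.round(u,1),'crop',np.round(((u[0]-160)*6,(u[1]-180)*6)))
E
```

```text
blue 14 [231.2 228.2] crop [427. 289.]
blue -14 [240.  232.3] crop [480. 314.]
green 14 [203.7 211.5] crop [262. 189.]
green -14 [210.9 216.2] crop [305. 217.]
orange 14 [269.5 188.6] crop [657.  52.]
orange -14 [278.2 191.5] crop [709.  69.]
```

View pics/s0a.png

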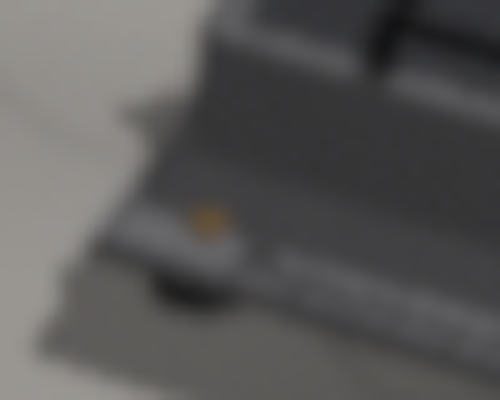

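View pics/s0b.png

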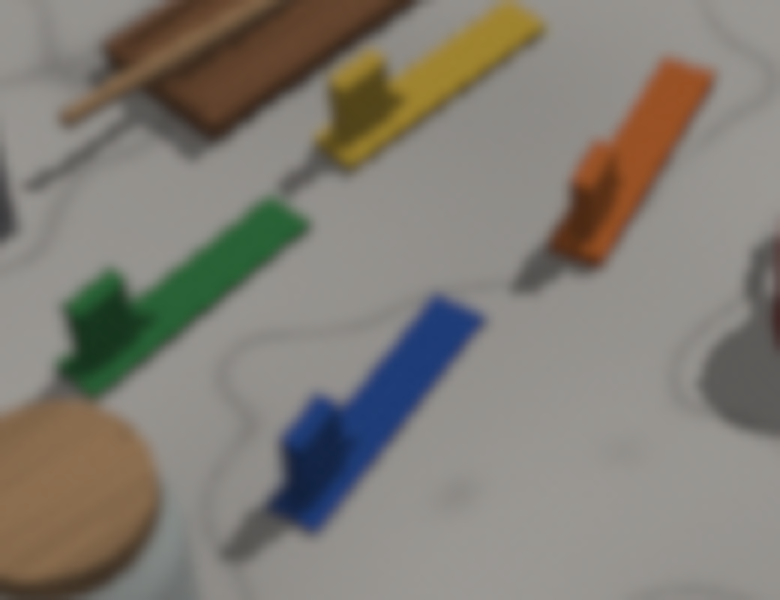

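```bash
python3 -m handwheel '-1 25 3 2 -0.003 -0.005 0.003;-1 25 2 0 0 0 0;-1 4 0 0 0 0 0;-1 0 0 0 0 0 0' ; python3 g.py 568.8 34 28.5 96.6
```

```text
clock: 6.4
eef_pos: [567.8, 20.1, 31.0]
tool_rot: [-1.852, 1.563, -1.752]
force: [-0.0, -0.1, 0.6]
width: 11.1
t 6.4 p [567.8  20.1  31. ] w 11.1 F [-0.  -0.1  0.6] q [ 0.02  0.82 -0.17  1.89  0.3   0.46 -0.26]
rotvec [-0.016 -0.002  0.007] deg 0.99 | shift NOW [ 2.4 13.8  2.4] | shift AFTER rot [ 2.5 13.7  2.6]
tool axes(cols)
 [[-0.   -0.1   1.  ]
 [-0.01  1.    0.1 ]
 [-1.   -0.01 -0.  ]]
```

```bash
python3 -m handwheel '-1 2.5 0 3 -0.016 0 0.007;-1 1 0 0 0 0 0;-1 0 0 0 0 0 0' ; python3 g.py 561.2 100.5 28 96.6
```

```text
clock: 6.7
eef_pos: [572.2, 17.9, 29.3]
tool_rot: [-1.149, 1.57, -1.035]
force: [-0.0, -0.1, 0.0]
width: 10.6
t 6.7 p [572.2  17.9  29.3] w 10.6 F [-0.  -0.1  0. ] q [ 0.03  0.83 -0.18  1.88  0.3   0.46 -0.25]
rotvec [-0.001  0.     0.001] deg 0.09 | shift NOW [ 1.3 83.3 -1.5] | shift AFTER rot [ 1.3 83.3 -1.4]
tool axes(cols)
 [[ 0.   -0.11  0.99]
 [-0.    0.99  0.11]
 [-1.   -0.    0.  ]]
```

```bash
python3 -m handwheel '-1 2 0 0 0 0 0;-1 0 0 0 0 0 0'; python3 -m handwheel '-1 1 8 0 0 0 0;-1 0 8 0 0 0 0;-1 0 0 0 0 0 0';  python3 g.py 561.2 100.5 28 96.6
```

```text
clock: 6.9
eef_pos: [573.2, 17.8, 28.5]
tool_rot: [-0.263, 1.568, -0.15]
force: [-0.2, -0.5, 0.3]
width: 11.2
clock: 7.2
eef_pos: [571.8, 34.9, 28.2]
tool_rot: [-0.282, 1.566, -0.169]
force: [-0.3, -0.5, -0.1]
width: 11.1
t 7.2 p [571.8  34.9  28.2] w 11.1 F [-0.3 -0.5 -0.1] q [-0.    0.83 -0.17  1.88  0.3   0.45 -0.27]
rotvec [-0.002  0.004  0.001] deg 0.27 | shift NOW [ 0.1 66.4 -3.1] | shift AFTER rot [ 0.2 66.4 -3. ]
tool axes(cols)
 [[ 0.   -0.11  0.99]
 [-0.    0.99  0.11]
 [-1.   -0.    0.  ]]
```

```bash
python3 -m handwheel '-1 0 9 -2 0 0.004 0;-1 0 8 -1 0 0 0;-1 0 5 0 0 0 0;-1 0 0 0 0 0 0';  python3 g.py 561.2 100.5 28 96.6
```

```text
clock: 7.6
eef_pos: [565.5, 59.9, 28.0]
tool_rot: [-2.191, 1.57, -2.075]
force: [0.0, 1.5, 0.8]
width: 11.0
t 7.6 p [565.5  59.9  28. ] w 11.0 F [0.  1.5 0.8] q [-0.05  0.82 -0.17  1.89  0.29  0.45 -0.31]
rotvec [ 0.001 -0.     0.001] deg 0.06 | shift NOW [ 0.  40.8  0.5] | shift AFTER rot [ 0.  40.8  0.4]
tool axes(cols)
 [[-0.   -0.12  0.99]
 [-0.    0.99  0.12]
 [-1.   -0.   -0.  ]]
```

Tip ~23 mm short of the axis. Now small steps.

```bash
for i in 1; do python3 -m handwheel '-1 0 4 0 0 0 0;-1 0 4 0 0 0 0'; done; python3 -m handwheel '-1 0 4 0 0 0 0;-1 0 4 0 0 0 0';python3 -m handwheel '-1 0 4 0 0 0 0;-1 0 4 0 0 0 0'; python3 g.py 561.2 100.5 28 96.6
```

```text
clock: 7.8
eef_pos: [564.6, 67.5, 28.0]
tool_rot: [-1.874, 1.569, -1.759]
force: [-0.9, -0.4, 0.5]
width: 11.2
clock: 8.0
eef_pos: [563.7, 75.6, 28.0]
tool_rot: [-1.814, 1.569, -1.699]
force: [-0.3, -0.7, 1.6]
width: 11.3
clock: 8.2
eef_pos: [562.7, 84.0, 28.0]
tool_rot: [-1.834, 1.569, -1.72]
force: [-0.4, -0.1, 0.4]
width: 10.9
t 8.2 p [562.7  84.   28. ] w 10.9 F [-0.4 -0.1  0.4] q [-0.1   0.82 -0.16  1.89  0.28  0.45 -0.34]
rotvec [-0.001 -0.001  0.002] deg 0.14 | shift NOW [-0.  16.6  0.4] | shift AFTER rot [ 0.  16.6  0.4]
tool axes(cols)
 [[-0.   -0.11  0.99]
 [-0.    0.99  0.11]
 [-1.   -0.   -0.  ]]
```

```bash
python3 -m handwheel '-1 0 4 0 0 0 0;-1 0 4 0 0 0 0'; python3 -m handwheel '-1 0 4 0 0 0 0;-1 0 4 0 0 0 0'; python3 -m handwheel '-1 0 2 0 0 0 0;-1 0 0 0 0 0 0'; python3 g.py 561.2 100.5 28 96.6
```

```text
clock: 8.4
eef_pos: [561.8, 92.6, 28.0]
tool_rot: [-1.768, 1.569, -1.654]
force: [-0.5, -0.6, 0.4]
width: 11.0
clock: 8.6
eef_pos: [560.8, 101.3, 28.0]
tool_rot: [-1.768, 1.569, -1.654]
force: [0.6, -1.2, 0.4]
width: 10.8
clock: 8.8
eef_pos: [560.4, 104.6, 28.0]
tool_rot: [-1.775, 1.569, -1.66]
force: [0.3, -0.6, 1.8]
width: 11.4
t 8.8 p [560.4 104.6  28. ] w 11.4 F [ 0.3 -0.6  1.8] q [-0.13  0.83 -0.16  1.88  0.27  0.45 -0.37]
rotvec [-0.    -0.     0.001] deg 0.09 | shift NOW [ 0.  -4.1  0.3] | shift AFTER rot [ 0.  -4.1  0.3]
tool axes(cols)
 [[-0.   -0.11  0.99]
 [-0.    0.99  0.11]
 [-1.   -0.   -0.  ]]
```

```bash
python3 -m handwheel '-1 0 0 0 0 0 0'; python3 - <<'E'
from h import *
from cell import *
cv2.imwrite('pics/w4.png',get_image('wrist'))
E
```

```text
clock: 8.9
eef_pos: [560.4, 104.6, 28.1]
tool_rot: [-1.741, 1.569, -1.626]
force: [0.1, -0.4, -0.2]
width: 10.8
```

View pics/w4.png

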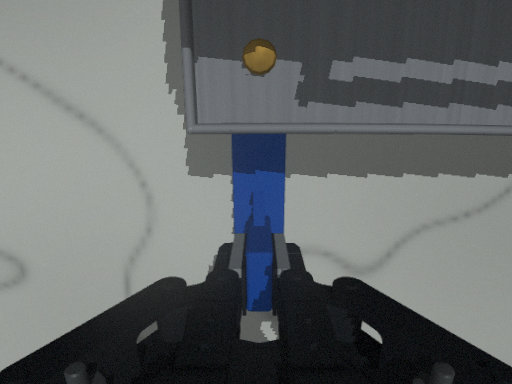

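```bash
python3 - <<'E'
from h import *
from cell import *
p=camera_params('wrist');s=ctrl.read_state();M=R.from_euler('xyz',s['tool_rot']).as_matrix()
X=px(p,259.5,56.5,36);print(X,M.T@(X-s['eef_pos']))
E
python3 g.py 569 -390 100 95.5
```

```text
[550.46653685 193.74830429  36.        ] [-8.09549096 89.70813299  0.34419907]
t 8.95 p [560.4 104.6  28. ] w 10.9 F [ 0.  -0.1  1.1] q [-0.13  0.83 -0.16  1.88  0.27  0.45 -0.37]
rotvec [ 0.019 -0.     0.001] deg 1.1 | shift NOW [ -71.2 -492.4  -48.3] | shift AFTER rot [ -72.  -493.1  -38.9]
tool axes(cols)
 [[-0.   -0.11  0.99]
 [-0.    0.99  0.11]
 [-1.   -0.   -0.  ]]
```

```bash
python3 -m handwheel '-1 0 -15 0 0 0 0;-1 0 -30 0 0 0 0;-1 0 -35 0 0 0 0;-1 -25 -20 0 0 0 0;-1 -40 0 0 0 0 0;-1 -10 0 0 0 0 0;-1 0 0 0 0 0 0'; python3 g.py 569 -390 100 95.5
```

```text
clock: 9.65
eef_pos: [570.8, -5.5, 103.1]
tool_rot: [-2.735, 1.566, -2.624]
force: [-0.3, -0.6, -0.7]
width: 11.3
t 9.65 p [570.8  -5.5 103.1] w 11.3 F [-0.3 -0.6 -0.7] q [ 0.11  0.71 -0.24  1.85  0.27  0.62 -0.18]
rotvec [ 0.015 -0.005  0.002] deg 0.93 | shift NOW [   4.1 -381.9  -44.5] | shift AFTER rot [   3.1 -382.6  -38.6]
tool axes(cols)
 [[-0.   -0.11  0.99]
 [-0.    0.99  0.11]
 [-1.   -0.   -0.  ]]
```

```bash
python3 -m handwheel '-1 0 -20 -3 0.015 0 0;-1 0 -45 -5 0 0 0;-1 0 -45 -5 0 0 0;-1 0 -45 -5 0 0 0;-1 0 -45 -5 0 0 0;-1 0 -45 -5 0 0 0;-1 0 -45 -5 0 0 0;-1 0 -45 -5 0 0 0;-1 0 -30 -3 0 0 0;-1 0 0 0 0 0 0'; python3 g.py 569 -390 29 95.5
```

```text
clock: 10.65
eef_pos: [559.5, -383.7, 86.9]
tool_rot: [2.835, 1.549, 2.941]
force: [-0.6, -0.9, -0.7]
width: 11.2
t 10.65 p [ 559.5 -383.7   86.9] w 11.2 F [-0.6 -0.9 -0.7] q [ 0.72  0.87 -0.3   1.52  0.32  0.82  0.41]
rotvec [ 0.011 -0.02  -0.006] deg 1.37 | shift NOW [57.7 -7.6  9.9] | shift AFTER rot [57.9 -7.2  8.8]
tool axes(cols)
 [[-0.02 -0.11  0.99]
 [ 0.    0.99  0.11]
 [-1.    0.01 -0.02]]
```

```bash
python3 -m handwheel '-1 25 -4 5 0.011 -0.02 -0.006;-1 25 0 4 0 0 0;-1 5 0 0 0 0 0;-1 0 0 0 0 0 0'; python3 g.py 569 -390 28.5 95.5
```

```text
clock: 11.05
eef_pos: [566.9, -386.0, 27.8]
tool_rot: [2.477, 1.567, 2.572]
force: [-1.8, -2.8, 15.3]
width: 10.9
t 11.05 p [ 566.9 -386.    27.8] w 10.9 F [-1.8 -2.8 15.3] q [ 0.71  0.95 -0.27  1.53  0.34  0.71  0.38]
rotvec [-0.001 -0.003 -0.002] deg 0.22 | shift NOW [-0.7 -4.1  1.7] | shift AFTER rot [-0.7 -4.1  1.7]
tool axes(cols)
 [[-0.   -0.09  1.  ]
 [ 0.    1.    0.09]
 [-1.    0.   -0.  ]]
```

```bash
python3 -m handwheel '1 0 0 0 0 0 0;1 0 0 0 0 0 0;1 0 0 0 0 0 0;1 0 0 0 0 0 0;1 0 0 0 0 0 0;1 -30 0 0 0 0 0;1 -40 0 0 0 0 0;1 -10 0 -20 -0.06 0 0;1 0 0 -45 -0.1 0 0;1 0 0 -45 0 0 0'; python3 g.py 451.7 -392.3 100 86.4
```

```text
clock: 12.05
eef_pos: [465.4, -398.9, 110.2]
tool_rot: [0.987, 1.564, 1.264]
force: [-0.5, -0.8, -0.3]
width: 85.8
t 12.05 p [ 465.4 -398.9  110.2] w 85.8 F [-0.5 -0.8 -0.3] q [ 0.89  0.76 -0.36  1.73  0.37  0.73  0.61]
rotvec [ 0.34   0.003 -0.006] deg 19.48 | shift NOW [ 10.2  10.  -11.4] | shift AFTER rot [ 10.2   5.7 -14.1]
tool axes(cols)
 [[ 0.   -0.27  0.96]
 [ 0.01  0.96  0.27]
 [-1.    0.01  0.  ]]
```

```bash
python3 -m handwheel '1 0 0 -4 0.14 0 0;1 0 2 -4 0.14 0 0;1 0 0 -5 0.06 0 0;1 0 0 0 0 0 0'; python3 g.py 451.7 -392.3 100 86.4; python3 - <<'E'
from h import *
from cell import *
p=camera_params('wrist');cv2.imwrite('pics/w5.png',get_image('wrist'))
o=np.array([451.7,-392.3]);a=np.radians(86.4);d=np.array([np.cos(a),np.sin(a)]);n=np.array([-d[1],d[0]])
for x,y,z in[(115,14,6),(115,-14,6),(15,6,48),(15,-6,48),(-15,6,48),(-15,-6,48)]:
    print((x,y,z),np.round(proj(p,[*(o+x*d+y*n),z]),1))
E
```

```text
clock: 12.45
eef_pos: [441.6, -403.4, 111.0]
tool_rot: [2.45, 1.564, 2.363]
force: [0.1, 0.5, -0.4]
width: 85.1
t 12.45 p [ 441.6 -403.4  111. ] w 85.1 F [ 0.1  0.5 -0.4] q [ 0.86  0.73 -0.26  1.77  0.27  0.69  0.36]
rotvec [-0.024 -0.005 -0.004] deg 1.44 | shift NOW [11.  11.9  9.2] | shift AFTER rot [11.  11.7  9.4]
tool axes(cols)
 [[-0.    0.09  1.  ]
 [ 0.    1.   -0.09]
 [-1.    0.   -0.01]]
(115, 14, 6) [249.1  24.4]
(115, -14, 6) [288.2  23.5]
(15, 6, 48) [263.4 173.3]
(15, -6, 48) [281.5 172.9]
(-15, 6, 48) [264.3 215.7]
(-15, -6, 48) [281.6 215.3]
```

View pics/w5.png

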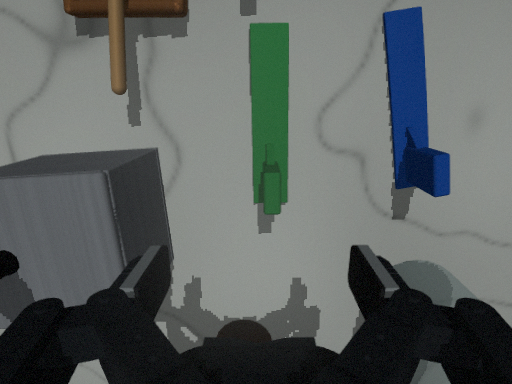

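```bash
python3 - <<'E'
from h import *
from cell import *
p=camera_params('wrist')
print(px(p,158,150,80),px(p,172,258,5),px(p,172,258,0), px(p,106,172,80))
E
python3 -m handwheel '1 0 13 10 -0.024 -0.005 -0.004;1 20 0 0 0 0 0;1 15 0 0 0 0 0;1 0 0 0 0 0 0'; python3 g.py 451.7 -391 28 86.4
```

```text
[ 390.81879343 -351.46781901   80.        ] [ 359.78686288 -456.59999165    5.        ] [ 357.93700594 -459.19382421    0.        ] [ 358.68083299 -361.1218653    80.        ]
clock: 12.9
eef_pos: [460.0, -386.8, 76.1]
tool_rot: [0.128, 1.563, 0.081]
force: [-0.2, 0.5, -0.4]
width: 85.5
t 12.9 p [ 460.  -386.8   76.1] w 85.5 F [-0.2  0.5 -0.4] q [ 0.81  0.78 -0.25  1.79  0.3   0.61  0.33]
rotvec [ 0.015  0.008 -0.001] deg 0.96 | shift NOW [48.  -4.6 -8.5] | shift AFTER rot [48.1 -4.7 -8.1]
tool axes(cols)
 [[ 0.01  0.05  1.  ]
 [ 0.    1.   -0.05]
 [-1.    0.    0.01]]
```

```bash
python3 -m handwheel '1 20 -3 -8 0.015 0.01 0;1 20 -2 0 0 0 0;1 8 0 0 0 0 0;1 0 0 0 0 0 0'; python3 g.py 451.7 -391 28 86.4
```

```text
clock: 13.3
eef_pos: [457.9, -388.0, 28.8]
tool_rot: [0.461, 1.567, 0.407]
force: [-0.1, 0.6, 0.7]
width: 85.4
t 13.3 p [ 457.9 -388.    28.8] w 85.4 F [-0.1  0.6  0.7] q [ 0.79  0.85 -0.22  1.8   0.33  0.52  0.31]
rotvec [ 0.01   0.003 -0.002] deg 0.6 | shift NOW [ 0.8 -3.3 -6.1] | shift AFTER rot [ 0.8 -3.4 -6. ]
tool axes(cols)
 [[ 0.    0.05  1.  ]
 [ 0.    1.   -0.05]
 [-1.    0.    0.  ]]
```

```bash
python3 -m handwheel '1 0.5 -3 -7 0.01 0.003 -0.002;1 0 0 0 0 0 0;-1 0 0 0 0 0 0;-1 0 0 0 0 0 0;-1 0 0 0 0 0 0;-1 0 0 0 0 0 0;-1 0 0 0 0 0 0;-1 0 0 0 0 0 0;-1 0 0 0 0 0 0';python3 g.py 451.7 -391 28 86.4
```

```text
clock: 14.2
eef_pos: [453.0, -391.8, 32.4]
tool_rot: [-0.553, 1.564, -0.615]
force: [-0.2, 0.4, 0.1]
width: 10.8
t 14.2 p [ 453.  -391.8   32.4] w 10.8 F [-0.2  0.4  0.1] q [ 0.8   0.84 -0.21  1.81  0.33  0.52  0.31]
rotvec [0.    0.006 0.004] deg 0.39 | shift NOW [ 4.4  0.7 -1.3] | shift AFTER rot [ 4.4  0.7 -1.3]
tool axes(cols)
 [[ 0.01  0.06  1.  ]
 [-0.    1.   -0.06]
 [-1.   -0.    0.01]]
```

```bash
python3 -m handwheel '-1 -35 0 0 0 0 0;-1 -35 0 0 0 0 0;-1 -10 0 0 0 0 0;-1 0 0 0 -0.09 0 0;-1 0 0 0 -0.09 0 0;-1 0 0 0 0 0 0'; python3 g.py 569.5 30 105 96.6
```

```text
clock: 14.8
eef_pos: [451.1, -390.2, 112.4]
tool_rot: [-0.664, 1.569, -0.54]
force: [-0.4, 0.4, -0.8]
width: 10.8
t 14.8 p [ 451.1 -390.2  112.4] w 10.8 F [-0.4  0.4 -0.8] q [ 0.86  0.73 -0.32  1.78  0.34  0.69  0.48]
rotvec [0.009 0.001 0.001] deg 0.51 | shift NOW [  7.2 402.4 169.4] | shift AFTER rot [  7.4 403.8 165.9]
tool axes(cols)
 [[ 0.   -0.12  0.99]
 [-0.    0.99  0.12]
 [-1.   -0.    0.  ]]
```

```bash
python3 -m handwheel '-1 0 20 15 0.009 0 0;-1 0 42 18 0 0 0;-1 0 42 18 0 0 0;-1 0 42 18 0 0 0;-1 0 42 18 0 0 0;-1 0 42 18 0 0 0;-1 0 42 18 0 0 0;-1 0 42 18 0 0 0;-1 0 42 10 0 0 0;-1 0 0 0 0 0 0'; python3 g.py 569.5 30 100 96.6
```

```text
clock: 15.8
eef_pos: [566.5, -8.5, 103.4]
tool_rot: [2.683, 1.565, 2.765]
force: [0.1, 0.7, -0.0]
width: 10.8
t 15.8 p [566.5  -8.5 103.4] w 10.8 F [ 0.1  0.7 -0. ] q [ 0.12  0.7  -0.23  1.86  0.26  0.61 -0.19]
rotvec [-0.033 -0.005 -0.003] deg 1.91 | shift NOW [ 3.5 38.1  6.2] | shift AFTER rot [ 3.4 37.9  7.4]
tool axes(cols)
 [[-0.01 -0.08  1.  ]
 [ 0.    1.    0.08]
 [-1.    0.   -0.01]]
```

```bash
python3 -m handwheel '-1 20 18 7 -0.033 -0.005 -0.003;-1 25 12 0 0 0 0;-1 15 0 0 0 0 0;-1 0 0 0 0 0 0'; python3 g.py 569.5 30 33 96.6;  python3 - <<'E'
from h import *
from cell import *
p=camera_params('wrist');cv2.imwrite('pics/w6.png',get_image('wrist'))
s=ctrl.read_state();M=R.from_euler('xyz',s['tool_rot']).as_matrix();P=s['eef_pos']
for off in(0,-4,-8):
  for x,y,z in[(115,14,-26.4),(115,-14,-26.4)]:
    print(off,np.round(proj(p,P+M@np.array([-z,x+off,-y])),1))
E
```

```text
clock: 16.2
eef_pos: [570.1, 24.6, 39.8]
tool_rot: [-2.491, 1.569, -2.379]
force: [-2.1, -0.5, -0.4]
width: 10.7
t 16.2 p [570.1  24.6  39.8] w 10.7 F [-2.1 -0.5 -0.4] q [ 0.03  0.81 -0.19  1.88  0.3   0.48 -0.26]
rotvec [-0.002 -0.001  0.001] deg 0.17 | shift NOW [6.8 5.5 0. ] | shift AFTER rot [6.8 5.5 0. ]
tool axes(cols)
 [[-0.   -0.11  0.99]
 [-0.    0.99  0.11]
 [-1.   -0.   -0.  ]]
0 [230.1  10. ]
0 [289.1  10. ]
-4 [230.3  19.1]
-4 [288.9  19.1]
-8 [230.5  28.1]
-8 [288.8  28.1]
```

View pics/w6.png

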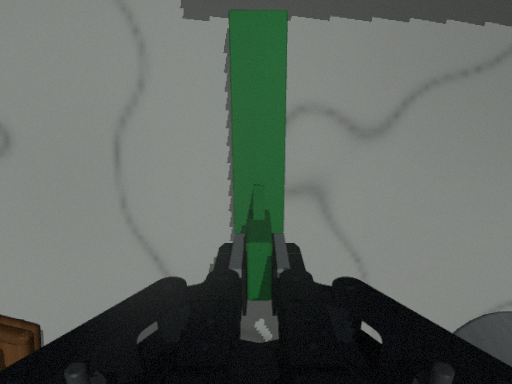

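```bash
python3 -m handwheel '-1 6.5 0 0 0 0 0;-1 0 8 0 0 0 0;-1 0 8 0 0 0 0;-1 0 0 0 0 0 0'; python3 g.py 569.5 30 32.5 96.6
```

```text
clock: 16.65
eef_pos: [569.8, 40.0, 35.5]
tool_rot: [-0.501, 1.568, -0.393]
force: [-0.2, 0.1, -0.5]
width: 11.0
t 16.65 p [569.8  40.   35.5] w 11.0 F [-0.2  0.1 -0.5] q [-0.01  0.81 -0.18  1.88  0.29  0.47 -0.29]
rotvec [-0.007  0.002  0.001] deg 0.45 | shift NOW [ 3.  -9.9 -1.4] | shift AFTER rot [ 3.  -9.9 -1.4]
tool axes(cols)
 [[ 0.   -0.11  0.99]
 [-0.    0.99  0.11]
 [-1.   -0.    0.  ]]
```

```bash
python3 -m handwheel '-1 3 0 -1 -0.007 0.002 0;-1 1 0 -1 0 0 0;-1 0 0 0 0 0 0'; python3 g.py 561.2 98 32.3 96.6
```

```text
clock: 16.95
eef_pos: [568.6, 40.0, 32.4]
tool_rot: [-0.494, 1.568, -0.378]
force: [0.2, -0.4, -0.2]
width: 10.8
t 16.95 p [568.6  40.   32.4] w 10.8 F [ 0.2 -0.4 -0.2] q [-0.01  0.82 -0.18  1.89  0.3   0.46 -0.28]
rotvec [0.    0.003 0.001] deg 0.18 | shift NOW [ 0.  58.4 -0.7] | shift AFTER rot [ 0.1 58.4 -0.7]
tool axes(cols)
 [[ 0.   -0.12  0.99]
 [-0.    0.99  0.12]
 [-1.   -0.    0.  ]]
```

```bash
python3 -m handwheel '-1 0.7 7 0 0 0.002 0;-1 0 7 0 0 0 0;-1 0 0 0 0 0 0'; python3 g.py 561.2 98 32.3 96.6
```

```text
clock: 17.25
eef_pos: [567.9, 52.1, 32.6]
tool_rot: [-1.108, 1.566, -0.995]
force: [-0.7, 0.9, 0.7]
width: 11.0
t 17.25 p [567.9  52.1  32.6] w 11.0 F [-0.7  0.9  0.7] q [-0.03  0.82 -0.17  1.89  0.29  0.46 -0.3 ]
rotvec [-0.002  0.002  0.004] deg 0.29 | shift NOW [ 0.1 46.3 -1.5] | shift AFTER rot [ 0.3 46.3 -1.4]
tool axes(cols)
 [[ 0.   -0.11  0.99]
 [-0.    0.99  0.11]
 [-1.   -0.    0.  ]]
```

```bash
python3 -m handwheel '-1 0 5 -1 0 0.002 0.002'; python3 -m handwheel '-1 0 3 0 0 0 0;-1 0 0 0 0 0 0'; python3 -m handwheel '-1 0 3 0 0 0 0;-1 0 2 0 0 0 0'; python3 g.py 561.2 98 32.3 96.6
```

```text
clock: 17.35
eef_pos: [566.3, 56.4, 32.5]
tool_rot: [-1.698, 1.568, -1.586]
force: [0.0, -0.0, -1.1]
width: 10.7
clock: 17.55
eef_pos: [565.6, 60.6, 32.4]
tool_rot: [-1.893, 1.569, -1.78]
force: [0.7, -0.7, 1.0]
width: 10.9
clock: 17.75
eef_pos: [565.2, 65.2, 32.4]
tool_rot: [-1.809, 1.568, -1.697]
force: [-0.2, -1.3, 0.7]
width: 11.1
t 17.75 p [565.2  65.2  32.4] w 11.1 F [-0.2 -1.3  0.7] q [-0.06  0.82 -0.17  1.89  0.29  0.46 -0.32]
rotvec [-0.003 -0.001  0.003] deg 0.23 | shift NOW [ 0.  33.  -0.3] | shift AFTER rot [ 0.1 33.  -0.2]
tool axes(cols)
 [[-0.   -0.11  0.99]
 [-0.    0.99  0.11]
 [-1.   -0.   -0.  ]]
```

```bash
python3 -m handwheel '-1 0 3 0 0 0 0'; python3 -m handwheel '-1 0 3 0 0 0 0'; python3 -m handwheel '-1 0 3 0 0 0 0'; python3 g.py 561.2 98 32.3 96.6
```

```text
clock: 17.85
eef_pos: [564.8, 66.5, 32.4]
tool_rot: [-1.819, 1.566, -1.708]
force: [0.6, -8.0, 3.8]
width: 10.7
clock: 17.95
eef_pos: [564.7, 66.7, 32.6]
tool_rot: [-1.788, 1.562, -1.679]
force: [0.3, -8.6, 4.4]
width: 11.2
clock: 18.05
eef_pos: [564.5, 66.7, 32.8]
tool_rot: [-1.768, 1.558, -1.66]
force: [-0.9, -7.2, 4.3]
width: 11.0
t 18.05 p [564.5  66.7  32.8] w 11.0 F [-0.9 -7.2  4.3] q [-0.07  0.82 -0.16  1.89  0.29  0.47 -0.33]
rotvec [-0.008 -0.002  0.012] deg 0.84 | shift NOW [ 0.2 31.5  0. ] | shift AFTER rot [ 0.5 31.4  0.3]
tool axes(cols)
 [[-0.   -0.11  0.99]
 [-0.01  0.99  0.11]
 [-1.   -0.01 -0.  ]]
```

```bash
python3 -m handwheel '-1 0.3 4 0 -0.005 0 0.01'; python3 -m handwheel '-1 0.3 4.5 0 0 0 0.01';  python3 g.py 561.2 98 32.3 96.6
```

```text
clock: 18.15
eef_pos: [564.6, 67.2, 32.8]
tool_rot: [-1.953, 1.564, -1.842]
force: [1.3, -8.7, 2.1]
width: 11.0
clock: 18.25
eef_pos: [564.4, 67.2, 32.6]
tool_rot: [-2.655, 1.567, -2.548]
force: [0.8, -9.3, 1.7]
width: 11.1
t 18.25 p [564.4  67.2  32.6] w 11.1 F [ 0.8 -9.3  1.7] q [-0.06  0.82 -0.17  1.89  0.28  0.47 -0.33]
rotvec [-0.008 -0.004  0.002] deg 0.5 | shift NOW [ 0.3 31.   0.2] | shift AFTER rot [ 0.3 31.   0.4]
tool axes(cols)
 [[-0.   -0.11  0.99]
 [-0.    0.99  0.11]
 [-1.   -0.   -0.  ]]
```

```bash
python3 -m handwheel '-1 0.2 5.5 0 -0.005 0 0.005'; python3 -m handwheel '-1 0.2 6 0 0 0 0.007';  python3 g.py 561.2 98 32.3 96.6
```

```text
clock: 18.35
eef_pos: [564.3, 67.2, 32.5]
tool_rot: [-2.54, 1.566, -2.432]
force: [1.8, -11.9, 3.2]
width: 10.8
clock: 18.45
eef_pos: [564.1, 67.4, 32.5]
tool_rot: [-2.685, 1.565, -2.58]
force: [1.2, -11.5, 3.8]
width: 10.9
t 18.45 p [564.1  67.4  32.5] w 10.9 F [  1.2 -11.5   3.8] q [-0.06  0.82 -0.17  1.88  0.28  0.47 -0.33]
rotvec [-0.011 -0.005  0.003] deg 0.71 | shift NOW [ 0.1 30.7  0.3] | shift AFTER rot [ 0.2 30.7  0.6]
tool axes(cols)
 [[-0.01 -0.1   0.99]
 [-0.    0.99  0.1 ]
 [-1.   -0.   -0.01]]
```

```bash
python3 -m handwheel '-1 0.2 6.8 0 -0.008 0 0.007'; python3 -m handwheel '-1 0.2 7.3 0 -0.004 0 0.005';  python3 g.py 561.2 98 32.3 96.6
```

```text
clock: 18.55
eef_pos: [564.1, 67.8, 32.5]
tool_rot: [-2.688, 1.564, -2.58]
force: [2.0, -13.5, 4.5]
width: 11.0
clock: 18.65
eef_pos: [564.0, 68.3, 32.6]
tool_rot: [-2.465, 1.562, -2.358]
force: [1.9, -12.2, 3.8]
width: 10.9
t 18.65 p [564.   68.3  32.6] w 10.9 F [  1.9 -12.2   3.8] q [-0.07  0.82 -0.17  1.88  0.28  0.47 -0.33]
rotvec [-0.008 -0.007  0.006] deg 0.7 | shift NOW [ 0.2 29.8  0.3] | shift AFTER rot [ 0.3 29.8  0.6]
tool axes(cols)
 [[-0.01 -0.11  0.99]
 [-0.01  0.99  0.11]
 [-1.   -0.01 -0.01]]
```

```bash
python3 -m handwheel '-1 0.2 7.3 0 -0.008 0 0.007'; python3 -m handwheel '-1 0.2 7.5 0 -0.004 0 0.006'; python3 -m handwheel '-1 0.2 7.5 0 -0.004 0 0.006';  python3 g.py 561.2 98 32.3 96.6
```

```text
clock: 18.75
eef_pos: [564.1, 69.1, 32.7]
tool_rot: [-2.458, 1.561, -2.348]
force: [1.6, -12.8, 3.6]
width: 11.2
clock: 18.85
eef_pos: [564.0, 69.9, 32.8]
tool_rot: [-2.398, 1.559, -2.289]
force: [1.1, -12.6, 4.4]
width: 10.9
clock: 18.95
eef_pos: [563.8, 70.7, 32.9]
tool_rot: [-2.353, 1.558, -2.245]
force: [1.7, -13.9, 5.4]
width: 10.7
t 18.95 p [563.8  70.7  32.9] w 10.7 F [  1.7 -13.9   5.4] q [-0.07  0.82 -0.17  1.88  0.28  0.48 -0.33]
rotvec [-0.007 -0.009  0.009] deg 0.86 | shift NOW [ 0.4 27.4  0.4] | shift AFTER rot [ 0.6 27.4  0.6]
tool axes(cols)
 [[-0.01 -0.11  0.99]
 [-0.01  0.99  0.11]
 [-1.   -0.01 -0.01]]
```

```bash
python3 -m handwheel '-1 0.6 7 0 -0.006 0.005 0.01'; python3 -m handwheel '-1 0.6 7.2 0 -0.004 0.005 0.01'; python3 -m handwheel '-1 0.6 7.2 0 -0.004 0.004 0.01';  python3 g.py 561.2 98 32.3 96.6
```

```text
clock: 19.05
eef_pos: [563.6, 72.3, 32.6]
tool_rot: [-2.785, 1.555, -2.674]
force: [1.0, -10.1, 4.6]
width: 10.6
clock: 19.15
eef_pos: [563.6, 73.7, 32.6]
tool_rot: [-3.028, 1.55, -2.918]
force: [0.3, -12.7, 9.0]
width: 10.6
clock: 19.25
eef_pos: [563.7, 75.0, 32.6]
tool_rot: [3.107, 1.546, -3.066]
force: [0.5, -11.4, 7.3]
width: 11.3
t 19.25 p [563.7  75.   32.6] w 11.3 F [  0.5 -11.4   7.3] q [-0.06  0.82 -0.18  1.86  0.27  0.5  -0.32]
rotvec [-0.005 -0.025 -0.001] deg 1.44 | shift NOW [ 0.4 23.2  0. ] | shift AFTER rot [ 0.3 23.2  0.1]
tool axes(cols)
 [[-0.02 -0.11  0.99]
 [-0.    0.99  0.11]
 [-1.    0.   -0.02]]
```

```bash
python3 -m handwheel '-1 0.2 6.5 0 -0.004 -0.014 0'; python3 -m handwheel '-1 0.2 6.5 0 -0.004 -0.012 0.004'; python3 -m handwheel '-1 0.2 6.5 0 -0.002 -0.005 0.004';  python3 g.py 561.2 98 32.3 96.6
```

```text
clock: 19.35
eef_pos: [563.4, 75.9, 32.7]
tool_rot: [-2.73, 1.558, -2.62]
force: [0.2, -9.7, 2.0]
width: 10.7
clock: 19.45
eef_pos: [562.9, 77.5, 32.7]
tool_rot: [-1.672, 1.564, -1.561]
force: [0.4, -9.0, 2.3]
width: 10.7
clock: 19.55
eef_pos: [562.3, 79.1, 32.7]
tool_rot: [-1.192, 1.562, -1.083]
force: [0.0, -9.8, 4.7]
width: 11.3
t 19.55 p [562.3  79.1  32.7] w 11.3 F [ 0.  -9.8  4.7] q [-0.09  0.81 -0.16  1.89  0.29  0.45 -0.35]
rotvec [-0.006  0.003  0.009] deg 0.64 | shift NOW [ 0.2 18.9  0.9] | shift AFTER rot [ 0.4 18.9  1. ]
tool axes(cols)
 [[ 0.   -0.11  0.99]
 [-0.01  0.99  0.11]
 [-1.   -0.01  0.  ]]
```

```bash
python3 -m handwheel '-1 0.3 6.5 0.3 -0.004 0.002 0.008;-1 0.3 6.5 0.3 -0.002 0 0.008'; python3 -m handwheel '-1 0.3 6.5 0.3 -0.002 0 0.006;-1 0.3 6.5 0 -0.002 0 0.006';  python3 g.py 561.2 98 32.3 96.6
```

```text
clock: 19.75
eef_pos: [561.9, 83.1, 32.4]
tool_rot: [-1.773, 1.567, -1.665]
force: [0.8, -8.9, 3.5]
width: 11.0
clock: 19.95
eef_pos: [561.4, 85.9, 32.4]
tool_rot: [-2.293, 1.566, -2.187]
force: [0.5, -10.1, 5.7]
width: 10.7
t 19.95 p [561.4  85.9  32.4] w 10.7 F [  0.5 -10.1   5.7] q [-0.1   0.82 -0.16  1.89  0.28  0.46 -0.36]
rotvec [-0.01  -0.003  0.003] deg 0.61 | shift NOW [ 0.1 12.1  1.1] | shift AFTER rot [ 0.1 12.   1.2]
tool axes(cols)
 [[-0.   -0.11  0.99]
 [-0.    0.99  0.11]
 [-1.   -0.   -0.  ]]
```

```bash
python3 -m handwheel '-1 0.3 6.5 0.3 -0.004 0.002 0.006;-1 0.3 6.5 0.3 -0.002 0 0.006'; python3 -m handwheel '-1 0.3 6.5 0.3 -0.002 0 0.006';  python3 g.py 561.2 98 32.3 96.6
```

```text
clock: 20.15
eef_pos: [561.2, 88.4, 32.4]
tool_rot: [-2.662, 1.562, -2.558]
force: [-0.5, -10.0, 5.0]
width: 10.9
clock: 20.25
eef_pos: [561.1, 89.7, 32.5]
tool_rot: [-2.709, 1.561, -2.606]
force: [0.2, -10.5, 5.4]
width: 11.2
t 20.25 p [561.1  89.7  32.5] w 11.2 F [  0.2 -10.5   5.4] q [-0.1   0.82 -0.17  1.88  0.27  0.47 -0.36]
rotvec [-0.012 -0.009  0.004] deg 0.9 | shift NOW [0.1 8.3 1. ] | shift AFTER rot [0.2 8.2 1.1]
tool axes(cols)
 [[-0.01 -0.1   0.99]
 [-0.    0.99  0.1 ]
 [-1.   -0.   -0.01]]
```

```bash
python3 -m handwheel '-1 0.2 6.5 0.5 -0.008 -0.006 0.004;-1 0.2 6.5 0.3 -0.006 -0.004 0.005;-1 0.2 6.5 0.3 -0.003 0 0.005'; python3 -m handwheel '-1 0.3 6.5 0.3 -0.003 0 0.005;-1 0.3 6.5 0.3 -0.003 0 0.005';  python3 g.py 561.2 98 32.3 96.6
```

```text
clock: 20.55
eef_pos: [560.9, 94.1, 32.5]
tool_rot: [-1.847, 1.563, -1.738]
force: [0.2, -9.9, 4.4]
width: 10.9
clock: 20.75
eef_pos: [560.6, 96.5, 32.5]
tool_rot: [-2.015, 1.559, -1.908]
force: [1.3, -11.6, 6.8]
width: 10.6
t 20.75 p [560.6  96.5  32.5] w 10.6 F [  1.3 -11.6   6.8] q [-0.13  0.82 -0.16  1.88  0.28  0.47 -0.37]
rotvec [-0.008 -0.005  0.01 ] deg 0.79 | shift NOW [0.2 1.4 0.7] | shift AFTER rot [0.2 1.4 0.7]
tool axes(cols)
 [[-0.   -0.11  0.99]
 [-0.01  0.99  0.11]
 [-1.   -0.01 -0.  ]]
```

```bash
python3 -m handwheel '-1 0.2 6.5 0.3 -0.006 -0.004 0.008;-1 0.2 6.5 0 -0.003 0 0.006'; python3 -m handwheel '-1 0 0 0 0 0 0.005;-1 0 0 0 0 0 0'; python3 - <<'E'
from h import *
from cell import *
p=camera_params('wrist');cv2.imwrite('pics/w7.png',get_image('wrist'))
s=ctrl.read_state();M=R.from_euler('xyz',s['tool_rot']).as_matrix()
print(proj(p,[550.4,194,36]))
E
python3 g.py 561.2 98 32.3 96.6
```

```text
clock: 20.95
eef_pos: [560.3, 99.5, 32.6]
tool_rot: [-1.918, 1.562, -1.809]
force: [1.0, -9.5, 3.0]
width: 10.9
clock: 21.15
eef_pos: [560.2, 99.6, 32.4]
tool_rot: [-2.452, 1.567, -2.344]
force: [0.8, -1.5, -0.7]
width: 11.1
(np.float64(259.7394616352773), np.float64(44.19586912274792))
t 21.2 p [560.2  99.6  32.4] w 11.0 F [ 0.  -1.7 -0.2] q [-0.12  0.82 -0.16  1.88  0.27  0.46 -0.37]
rotvec [-0.007 -0.003  0.003] deg 0.45 | shift NOW [ 0.1 -1.7  0.8] | shift AFTER rot [ 0.1 -1.7  0.8]
tool axes(cols)
 [[-0.   -0.11  0.99]
 [-0.    0.99  0.11]
 [-1.   -0.   -0.  ]]
```

View pics/w7.png

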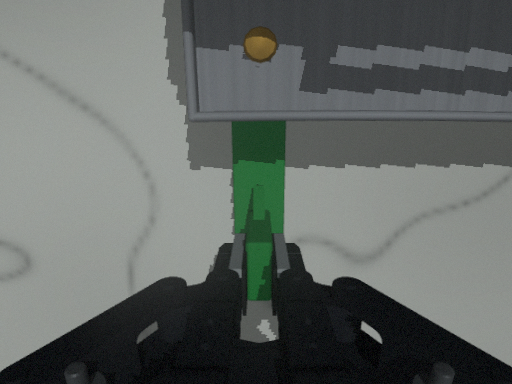

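```bash
python3 -m handwheel '0 0 0 0 0 0 0;0 0 0 0 0 0 0;0 0 0 0 0 0 0;0 0 0 0 0 0 0;0 -5 -1 0 0 0 0;0 -20 -2 0 0 0 0;0 -40 -5 0 0 0 0;0 -40 -5 0 0 0 0;0 -40 -20 0 0 0 0;0 0 -20 0 0 0 0'; python3 - <<'E'
from h import *
from cell import *
p=camera_params('wrist');cv2.imwrite('pics/w8.png',get_image('wrist'))
print(p['eye'],proj(p,[550.4,194,36]),px(p,0,0,0))
E
python3 g.py 561.2 98 32.3 96.6
```

```text
clock: 22.2
eef_pos: [565.4, 52.1, 183.0]
tool_rot: [2.958, 1.565, 3.076]
force: [0.4, -0.8, -0.3]
width: 42.5
[557.89428317 124.83020397 319.09221062] (np.float64(262.39143716112613), np.float64(14.975073212228182)) [290.50575601 194.92921808   0.        ]
t 22.25 p [564.3  47.  180.8] w 42.3 F [ 0.1 -3.8 -0. ] q [ 0.03  0.59 -0.26  1.8   0.21  0.78 -0.22]
rotvec [-0.002 -0.01   0.002] deg 0.58 | shift NOW [148.4  51.4   4.1] | shift AFTER rot [148.5  51.1   2.8]
tool axes(cols)
 [[-0.01 -0.11  0.99]
 [-0.    0.99  0.11]
 [-1.   -0.   -0.01]]
```

View pics/w8.png

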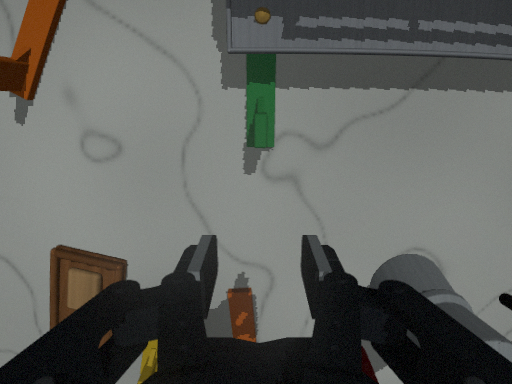

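```bash
python3 -m handwheel '0 0 -30 0 0 0 0;0 0 -40 0 0 0 0;0 0 -10 0 0 0 0;0 0 0 0 0 0 0;0 0 0 0 0 0 0'; python3 - <<'E'
from h import *
from cell import *
p=camera_params('wrist');im=get_image('wrist');cv2.imwrite('pics/w9.png',im)
o=np.array([560.6,99.6]);a=np.radians(96.6);d=np.array([np.cos(a),np.sin(a)]);n=np.array([-d[1],d[0]])
for x,y,z in[(15,6,48),(15,-6,48),(-15,6,48),(-15,-6,48),(60,14,6),(60,-14,6)]:
    print((x,y,z),np.round(proj(p,[*(o+x*d+y*n),z]),1))
print(proj(p,[550.4,194,36]))
cv2.imwrite('pics/s9.png',cv2.resize(get_image('scene')[110:160,280:350],None,fx=10,fy=10,interpolation=cv2.INTER_CUBIC))
cv2.imwrite('pics/t9.png',get_image('top'))
print(ctrl.read_state()['force'],ctrl.read_state()['qd'].round(3))
E
```

```text
clock: 22.75
eef_pos: [571.9, -33.3, 180.5]
tool_rot: [-3.097, 1.559, -2.984]
force: [-0.6, 0.3, 0.1]
width: 42.8
(15, 6, 48) [258.3   2. ]
(15, -6, 48) [273.6   2. ]
(-15, 6, 48) [258.4  42.6]
(-15, -6, 48) [273.3  42.6]
(60, 14, 6) [250.  -38.2]
(60, -14, 6) [281.6 -38.4]
(np.float64(267.0408909363803), np.float64(-102.5781109975348))
[0.20600142 0.83369731 0.25357712] [-0.002 -0.001  0.001 -0.004  0.     0.     0.001]
```

View pics/w9.png

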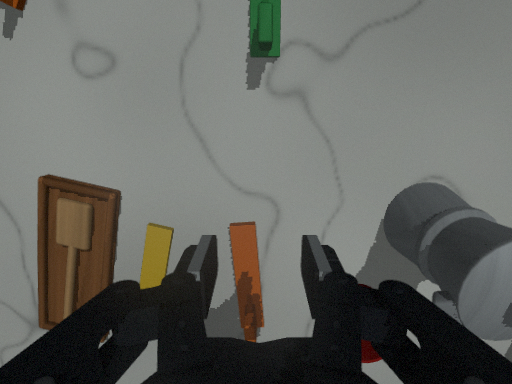

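View pics/s9.png

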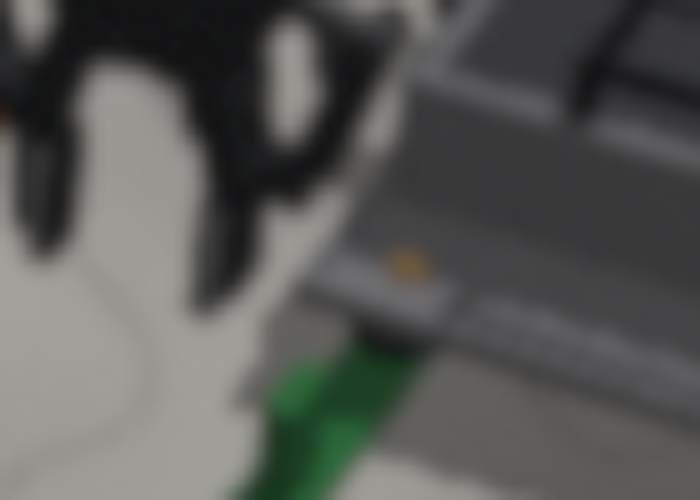

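View pics/t9.png

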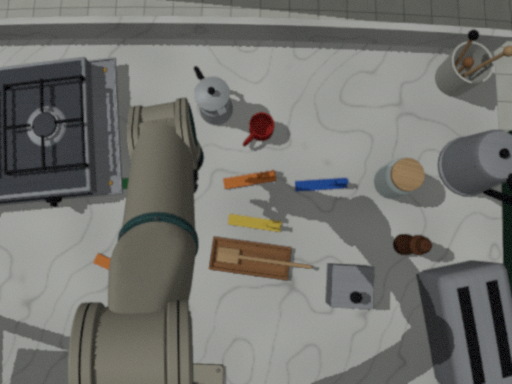

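```bash
python3 -c "
from cell import ctrl
print(ctrl.finish_job())"
```

```text
the job is handed in; nothing more can be done
None
```

The green 6 mm packer was the first to bind; it is now under the front right foot, released, and the job is handed in. The robot clock read about 23 s at the end.

- **Blue (4 mm):** I slid it about 23 mm past the foot's axis. It met no measurable resistance (under 2 N, sensor noise), so I withdrew it and laid it flat back near where it started.
- **Green (6 mm):** It met the foot's sloping edge about 13 mm before the axis. Climbing took at most about 14.5 N, and it then dragged at roughly 9–11 N. I stopped with the foot's axis about 94–95 mm along the tongue, so the tip is about 20 mm past it.
- **Last checks:** The wrist picture after release put the green grip within about 2 mm of where I expected, and the rivet was about 1 mm off its middle line. The top picture showed blue, yellow and orange lying apart on the counter, well clear of the hob. I saw no other object moved.
- **Not measured:** The foot's standing force on the green packer after release cannot be read directly; I infer it from the drag and the wedged fit. Forces between packer and hob were only seen through the wrist sensor.
- **Disagreements:** The scene camera sat about 1–1.5 pixels (roughly 3–4 mm) off from the top camera on both the foot and the packers, so I relied on the top and wrist cameras. I also made one small tilt correction the wrong way while pushing green, a tilt of about 0.025 rad, and corrected it in the next steps.

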